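# Fill the cigar sampler tray from the comb rack

## Task

Fill the sampler tray: take the four cigars one by one from the black comb rack and lay each in the cedar bed that is cut to its own length, lying level and fully down in the groove between the end stops. Lay them in gently, do not drop them, and leave the water bottle and the gum jar where they stand.

Things in the scene. Friction and masses are not known exactly. Their poses are not given: they have to be found in the camera images.
- cigar_petit (a point): centre of the shortest cigar, 102 mm long, 20 mm thick, stiff, brown, white band near the head (+x end; x runs along it). Starts level in the black rack, axis 35 mm over the table, 64 mm from the next cigar. The rack's two rails, each 10 mm thick, are 32 mm either side of the centre; their teeth, 2 mm over the axis, 16 mm to its sides. Between the rails it is open to 29 mm below the axis.
- cigar_robusto (a point): centre of the second shortest cigar, 127 mm long, 20 mm thick, stiff, brown, white band near the head (+x end; x runs along it). Starts level in the black rack, axis 35 mm over the table, 64 mm from the next cigar. The rack's two rails, each 10 mm thick, are 32 mm either side of the centre; their teeth, 2 mm over the axis, 16 mm to its sides. Between the rails it is open to 29 mm below the axis.
- cigar_toro (a point): centre of the second longest cigar, 152 mm long, 20 mm thick, stiff, brown, white band near the head (+x end; x runs along it). Starts level in the black rack, axis 35 mm over the table, 64 mm from the next cigar. The rack's two rails, each 10 mm thick, are 32 mm either side of the centre; their teeth, 2 mm over the axis, 16 mm to its sides. Between the rails it is open to 29 mm below the axis.
- cigar_churchill (a point): centre of the longest cigar, 178 mm long, 20 mm thick, stiff, brown, white band near the head (+x end; x runs along it). Starts level in the black rack, axis 35 mm over the table, 64 mm from the next cigar. The rack's two rails, each 10 mm thick, are 32 mm either side of the centre; their teeth, 2 mm over the axis, 16 mm to its sides. Between the rails it is open to 29 mm below the axis.
- bed_petit (a point): seat of the shortest pale cedar bed, fixed in the dark tray: where the centre of the 102 mm cigar belongs, 42 mm over the table. x along the groove. Beds are 64 mm apart. V-grooved rails as in the rack, 32 mm either side of the seat, centre the cigar; open between, to 29 mm below the seat. End stops 118 mm apart inside, 128 mm outside, tops 1 mm below the seat. Tray rim 22 mm over the table.
- bed_robusto (a point): seat of the second shortest pale cedar bed, fixed in the dark tray: where the centre of the 127 mm cigar belongs, 42 mm over the table. x along the groove. Beds are 64 mm apart. V-grooved rails as in the rack, 32 mm either side of the seat, centre the cigar; open between, to 29 mm below the seat. End stops 143 mm apart inside, 153 mm outside, tops 1 mm below the seat. Tray rim 22 mm over the table.
- bed_toro (a point): seat of the second longest pale cedar bed, fixed in the dark tray: where the centre of the 152 mm cigar belongs, 42 mm over the table. x along the groove. Beds are 64 mm apart. V-grooved rails as in the rack, 32 mm either side of the seat, centre the cigar; open between, to 29 mm below the seat. End stops 168 mm apart inside, 178 mm outside, tops 1 mm below the seat. Tray rim 22 mm over the table.
- bed_churchill (a point): seat of the longest pale cedar bed, fixed in the dark tray: where the centre of the 178 mm cigar belongs, 42 mm over the table. x along the groove. Beds are 64 mm apart. V-grooved rails as in the rack, 32 mm either side of the seat, centre the cigar; open between, to 29 mm below the seat. End stops 194 mm apart inside, 204 mm outside, tops 1 mm below the seat. Tray rim 22 mm over the table.
- water_bottle: clear water bottle with white cap, 60 mm across, 165 mm tall, stands loose on the bench beyond the racks; leave it alone. Origin at the centre of its underside.
- gum_jar: small amber jar of gum with a steel lid, 52 mm across, 60 mm tall, stands loose on the bench near the robot; leave it alone. Origin at the centre of its underside.
There are look-alikes about, which are no part of the job. What is shaped like the part that bears cigar_toro but grey or purple is not meant.

How it is judged:
By the outcome, as a careful person would: the job done as asked, in the order asked, and still so for the second after the job is handed in, with the robot touching nothing.
It also fails if it takes over 125 s, if anything falls off the work surface, if the arm or the gripper's body presses on something with over 40 N, if the wrist force passes 120 N, or if a joint passes its speed limit or range.

## Robot

A 6-joint arm with a two-finger parallel gripper is mounted at the origin on the work surface. World frame = base frame: x ahead of the robot, y to its left, z up, the work surface at z = 0. Lengths are in m, angles in rad, forces in N, time in s.
With the tool pointing down it reaches from about 0.325 to 0.85 m from the base axis. Payload 4.4 kg.
Tool frame: the origin (TCP) lies midway between the tips of the shut fingers; the grasp point (between the pads) lies tcp_to_grasp behind it (tcp_to_grasp is the distance from the TCP to the grasp point, in m); z points along the fingers, y is the direction in which the jaws open and shut (so a half turn about z gives the same grasp; the last joint's range is limited). The gripper opens to 94 mm and grips with 3 to 60 N. Pads are 16 mm wide; open, the fingers measure 119 mm over their backs; the gripper's body (75 mm by 177 mm) begins 78 mm behind the grasp point.
Start: joints at [1.129, 0.207, 1.542, -0, 1.393, -0.15], TCP at [0.165, 0.551, 0.205] pointing down, gripper open.
Joint ranges: [-2.73, 2.73], [-0.86, 2.22], [0.23, 2.46], [-1.11, 4.25], [0.08, 2.63], [-2.82, 2.82]. Speed limits (rad/s): [2.79, 2.79, 3.14, 3.14, 3.14, 3.14].

## Interface

Orientations are given as [roll, pitch, yaw] about the fixed x, y, z axes, in that order (R = Rz(yaw) Ry(pitch) Rx(roll)).
In Python, from plant import sense, capture, camera_model, hand_in, tcp_to_grasp gives the robot as it stands.
- The arm moves only by the tool arm_command, never from a script. Its argument "steps" is a list of rows, each an object of numbers: "tx", "ty", "tz": the shift along the world's x, y, z in m; "turn": the turn about the world's z in rad; "claw": the closure, from 0 (fully open) to 1 (shut). In form: [{"tx": .., "ty": .., "tz": .., "turn": .., "claw": ..}, ...]. A call has 1 to 20 rows; each row shifts and turns the pose as measured when the row begins; what a row does not reach is not made up. A row lasts 1/8 s, in which the tool goes at most 62.5 mm and 10.7 degrees, less where a joint would pass 70% of its speed; a pose out of reach is approached as far as the arm can. A call is refused whole if a number of a shift passes 0.0625 or a number of a turn 0.188, either way. A call with a gripper value outside its range is refused whole. The fingers move at their own pace and stop on an object; "force" is the grip in N (left out, the last holds). Time passes only in rows, so rows that do not move let the fingers close. It gives the time, the measured TCP pose, the force and the opening at its end, in the units of the state.
- sense(): the state, without advancing time (a new reading comes with each control period).
- capture(name): name is "scene" or "top" or "wrist"; returns the picture (480x640x3 uint8, red, green, blue); there is no depth.
- camera_model(name): a dict with "camera_matrix" (3x3 intrinsics, pixels), "T" (4x4, takes a point from camera to world coordinates). Camera axes: x right, y down, z forward; pixel columns grow to the right and rows downward; lengths in m; the calibration is good to about 2 mm. A picture is of the moment at which its call begins: read the wrist's pose just before it. camera_model takes no time and is no camera call; for the wrist camera it gives the pose at the moment of the call.
- hand_in(): hands the job in, once; it reports no verdict.
The state is a dict: "t": time; "joint_positions": joint angles; "joint_vel": joint speeds; "effort": joint torques, N m; "ee_pos": TCP position; "tcp_rot": TCP orientation; "wrist_force": force on the tool from outside, world axes, zero at the start; "wrist_torque": the same for the moment, N m; "width": opening from 0.0 (shut) to 1.0 (fully open).
Only numpy, scipy, OpenCV 4.12 (cv2) and the standard library are available. Lean on these libraries where they do the work, as an engineer would, in place of code of your own. Each camera call takes 0.05 s, during which the arm holds its last target. There are 200 camera calls.

## Working session

There is one attempt and no reset: what is moved stays moved. The work goes in short steps, Python scripts to look and compute and a tool call to move; the robot and the scene stay as the last step left them, time stands still between calls to the robot, and variables do not carry over. Pictures are saved under pics/ and viewed, about 12 in all and at most 16, crops included, and the job is handed in when it is done.

Besides the shell and the picture viewer there is one more tool, called as name(argument=value, ...), one argument or row to a line, values as JSON. arm_command: Moves the arm, as the interface text tells. Its arguments: {"type":"object","properties":{"steps":{"type":"array","items":{"type":"object","properties":{"tx":{"type":"number"},"ty":{"type":"number"},"tz":{"type":"number"},"turn":{"type":"number"},"claw":{"type":"number"}}}},"force":{"type":"number"}},"required":["steps"]}

```bash
ls; mkdir -p pics; python3 - <<'E'
from plant import *
import cv2,numpy as np
s=sense();print(s, tcp_to_grasp)
for n in("scene","top"):
    cv2.imwrite(f"pics/{n}0.png",capture(n)[:,:,::-1]);m=camera_model(n);print(n,m)
E
```

```text
pics
{'t': 0.0, 'joint_positions': array([ 1.12949909e+00,  2.07417325e-01,  1.54292300e+00, -1.23886000e-05,
        1.39349094e+00, -1.50526849e-01]), 'joint_vel': array([ 0.00076656, -0.00022234,  0.00154798,  0.00132652, -0.0008829 ,
        0.00161507]), 'effort': array([ 7.97631674e-04, -3.70877123e+01, -2.81417924e+01,  7.01295328e-02,
        3.59450583e-02, -1.33525846e-04]), 'ee_pos': array([0.16453336, 0.55012783, 0.20430701]), 'tcp_rot': array([-3.13937753e+00, -3.23647449e-04,  2.85082411e+00]), 'wrist_force': array([-0.30974951,  0.51711057,  0.12861042]), 'wrist_torque': array([ 0.00685202,  0.01914375, -0.00569654]), 'width': 1.0021085787306485} 0.0188
scene {'camera_matrix': array([[465.41474445,   0.        , 316.01120816],
       [  0.        , 465.41474445, 244.76174604],
       [  0.        ,   0.        ,   1.        ]]), 'T': array([[ 0.51434579,  0.62720803, -0.58485767,  1.11800693],
       [ 0.85758189, -0.37513697,  0.35188854, -0.38836789],
       [ 0.00130559, -0.68255574, -0.73083237,  0.79609636],
       [ 0.        ,  0.        ,  0.        ,  1.        ]])}
top {'camera_matrix': array([[522.75368631,   0.        , 321.85636137],
       [  0.        , 522.75368631, 241.88773339],
       [  0.        ,   0.        ,   1.        ]]), 'T': array([[-0.02479226, -0.98993072,  0.13936464,  0.35099388],
       [-0.99963887,  0.02599455,  0.00681304, -0.02643907],
       [-0.01036716, -0.1391454 , -0.99021769,  1.43385694],
       [ 0.        ,  0.        ,  0.        ,  1.        ]])}
```

View pics/top0.png

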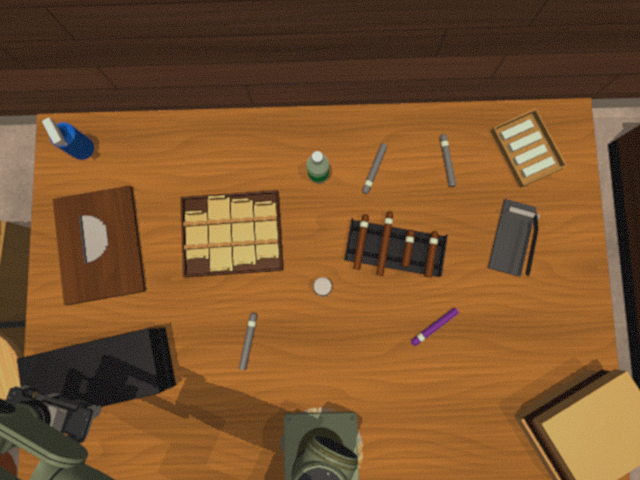

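View pics/scene0.png

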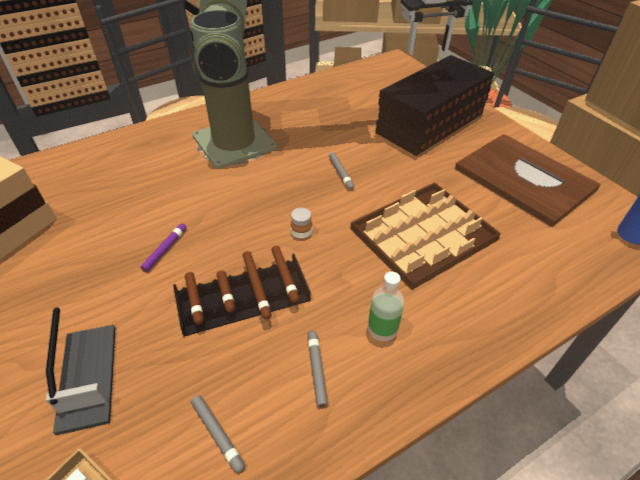

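Top view: the rack's cigars are at columns 362, 385, 408 and 432 (row ~245). By length they look like toro, churchill, petit and robusto. The beds are at columns 197, 219, 242 and 266. The grey pieces (375,168), (447,160), (249,341) and the purple one (435,327) are look-alikes lying loose outside the rack.

```bash
cat > h.py <<'E'
import numpy as np,cv2
from plant import *
from scipy.spatial.transform import Rotation as R
def ray(m,p):
    d=np.linalg.inv(m["camera_matrix"])@np.r_[p,1.];return m["T"][:3,3],m["T"][:3,:3]@d
def plane(m,p,z):
    o,d=ray(m,p);return o+d*(z-o[2])/d[2]
def tri(obs):
    A=np.zeros((3,3));b=np.zeros(3);L=[]
    for m,p in obs:
        o,d=ray(m,p);d/=np.linalg.norm(d);P=np.eye(3)-np.outer(d,d);A+=P;b+=P@o;L.append((o,d,P))
    x=np.linalg.solve(A,b);return x,[np.linalg.norm(P@(x-o)) for o,d,P in L]
def proj(m,X):
    T=np.linalg.inv(m["T"]);c=T[:3,:3]@np.asarray(X)+T[:3,3];q=m["camera_matrix"]@c;return q[:2]/q[2]
E
python3 - <<'E'
from h import *
t=camera_model("top");sc=camera_model("scene")
for n,p,q in [("c1",(362,217),0),("c1b",(357,268),0),("c2",(389,213),0),("c2b",(381,274),0),("c3",(410,232),0),("c3b",(406,264),0),("c4",(435,234),0),("c4b",(429,276),0)]: print(n,plane(t,p,.035).round(3))
for p in [(187,200),(281,192),(283,270),(185,276)]: print(plane(t,p,.022).round(3))
print("bottle",plane(t,(318,157),.165).round(3),"jar",plane(t,(322,286),.06).round(3))
m=camera_model("wrist");s=sense();print(m)
T=np.eye(4);T[:3,:3]=R.from_euler("xyz",s["tcp_rot"]).as_matrix();T[:3,3]=s["ee_pos"];print((np.linalg.inv(T)@m["T"]).round(3))
E
```

```text
c1 [ 0.613 -0.128  0.035]
c1b [ 0.475 -0.109  0.035]
c2 [ 0.622 -0.201  0.035]
c2b [ 0.457 -0.173  0.035]
c3 [ 0.569 -0.256  0.035]
c3b [ 0.482 -0.241  0.035]
c4 [ 0.561 -0.323  0.035]
c4b [ 0.448 -0.301  0.035]
[0.676 0.353 0.022]
[0.692 0.093 0.022]
[0.476 0.09  0.022]
[0.466 0.356 0.022]
bottle [ 0.745 -0.013  0.165] jar [ 0.428 -0.014  0.06 ]
{'camera_matrix': array([[422.9059842 ,   0.        , 314.96797752],
       [  0.        , 422.9059842 , 232.98192107],
       [  0.        ,   0.        ,   1.        ]]), 'T': array([[ 0.285872  ,  0.93278729,  0.21951096,  0.101765  ],
       [ 0.9582646 , -0.27767638, -0.06800581,  0.56994626],
       [-0.00248194,  0.22979054, -0.97323694,  0.3830993 ],
       [ 0.        ,  0.        ,  0.        ,  1.        ]])}
[[ 0.001 -0.973 -0.23   0.066]
 [ 1.     0.001 -0.     0.001]
 [ 0.    -0.23   0.973 -0.179]
 [ 0.     0.     0.     1.   ]]
```

arm_command(
  steps=[
    {"tz": 0.04},
    {"tx": 0.04,"ty": -0.033,"turn": 0.03},
    {"tx": 0.04,"ty": -0.033,"turn": 0.03},
    {"tx": 0.04,"ty": -0.033,"turn": 0.03},
    {"tx": 0.04,"ty": -0.033,"turn": 0.03},
    {"tx": 0.04,"ty": -0.033,"turn": 0.03},
    {"tx": 0.04,"ty": -0.033,"turn": 0.03},
    {"tx": 0.04,"ty": -0.033,"turn": 0.03},
    {"tx": 0.04,"ty": -0.033,"turn": 0.03},
    {"tx": 0.04,"ty": -0.033,"turn": 0.03},
    {"tx": 0.02,"ty": -0.02,"turn": 0.03},
    {},
    {},
  ],
)

```text
schema error: expected keys tx, ty, tz, turn, claw
```

```bash
cat >> h.py <<'E'
import pickle
def snap(name,cam="wrist"):
    s=sense();m=camera_model(cam);im=capture(cam)[:,:,::-1];cv2.imwrite(f"pics/{name}.png",im);pickle.dump((m,s),open(f"pics/{name}.pkl","wb"))
    print(name,s["t"],s["ee_pos"].round(4),s["tcp_rot"].round(3))
def mod(name): return pickle.load(open(f"pics/{name}.pkl","rb"))[0]
E
python3 -c "
from h import *
snap('tA')"
```

```text
tA 0.1 [0.1646 0.5502 0.2044] [-3.14  -0.     2.851]
```

View pics/tA.png

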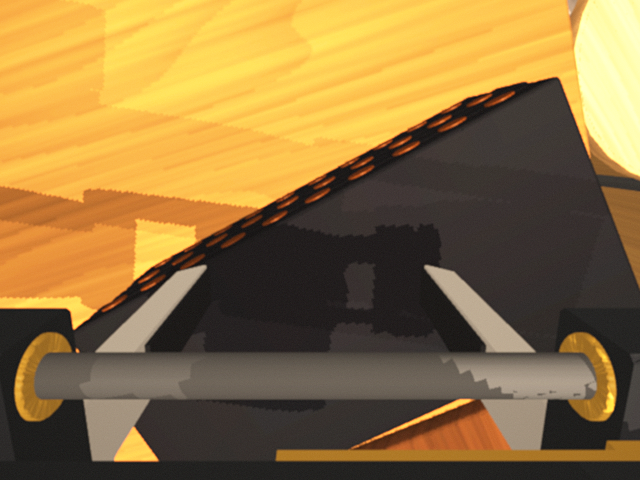

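The move was refused because every row needs all five keys. The picture shows only the box under the gripper, with the fingers covering rows below ~265. I'll stand the tool back so the tray falls in the upper half.

arm_command(
  steps=[
    {"tx": 0,"ty": 0,"tz": 0.05,"turn": 0,"claw": 0},
    {"tx": 0.03,"ty": -0.037,"tz": 0,"turn": 0.03,"claw": 0},
    {"tx": 0.03,"ty": -0.037,"tz": 0,"turn": 0.03,"claw": 0},
    {"tx": 0.03,"ty": -0.037,"tz": 0,"turn": 0.03,"claw": 0},
    {"tx": 0.03,"ty": -0.037,"tz": 0,"turn": 0.03,"claw": 0},
    {"tx": 0.03,"ty": -0.037,"tz": 0,"turn": 0.03,"claw": 0},
    {"tx": 0.03,"ty": -0.037,"tz": 0,"turn": 0.03,"claw": 0},
    {"tx": 0.03,"ty": -0.037,"tz": 0,"turn": 0.03,"claw": 0},
    {"tx": 0.03,"ty": -0.037,"tz": 0,"turn": 0.03,"claw": 0},
    {"tx": 0.02,"ty": -0.03,"tz": 0,"turn": 0.03,"claw": 0},
    {"tx": 0,"ty": 0,"tz": 0,"turn": 0,"claw": 0},
    {"tx": 0,"ty": 0,"tz": 0,"turn": 0,"claw": 0},
  ],
)

```text
t: 1.65
ee_pos: [0.4285, 0.2124, 0.2517]
tcp_rot: [-3.136, -0.002, 3.132]
wrist_force: [0.8, 0.0, -0.6]
width: 1.003
```

```bash
python3 -c "
from h import *
snap('tB')"
```

```text
tB 1.65 [0.4285 0.2124 0.2517] [-3.136e+00 -2.000e-03  3.132e+00]
```

View pics/tB.png

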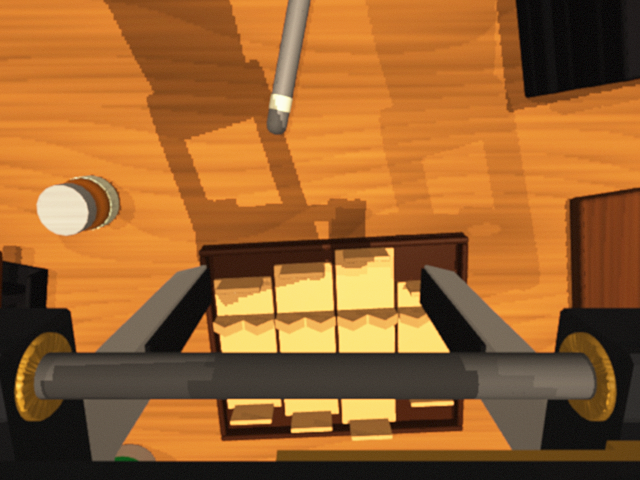

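The camera looks from the robot's side, so image-up is −x. The tray is half hidden behind the gripper, spanning (205..465, 240..440), so I'll move the tool forward.

arm_command(
  steps=[
    {"tx": 0.05,"ty": 0,"tz": 0,"turn": 0,"claw": 0},
    {"tx": 0.05,"ty": 0,"tz": 0,"turn": 0,"claw": 0},
    {"tx": 0.05,"ty": 0,"tz": 0,"turn": 0,"claw": 0},
    {"tx": 0.05,"ty": 0,"tz": 0,"turn": 0,"claw": 0},
    {"tx": 0.03,"ty": 0,"tz": 0,"turn": 0,"claw": 0},
    {"tx": 0,"ty": 0,"tz": 0,"turn": 0,"claw": 0},
    {"tx": 0,"ty": 0,"tz": 0,"turn": 0,"claw": 0},
  ],
)

```text
t: 2.58
ee_pos: [0.6574, 0.224, 0.2491]
tcp_rot: [-3.138, -0.007, -3.135]
wrist_force: [-0.4, 1.5, -1.1]
width: 1.001
```

```bash
python3 -c "
from h import *
snap('tC')"
```

```text
tC 2.575 [0.6574 0.224  0.2491] [-3.138 -0.007 -3.135]
```

arm_command(
  steps=[
    {"tx": 0,"ty": 0.05,"tz": -0.02,"turn": 0,"claw": 0},
    {"tx": 0,"ty": 0.05,"tz": -0.02,"turn": 0,"claw": 0},
    {"tx": 0,"ty": 0,"tz": 0,"turn": 0,"claw": 0},
    {"tx": 0,"ty": 0,"tz": 0,"turn": 0,"claw": 0},
  ],
)

```text
t: 3.12
ee_pos: [0.6531, 0.3271, 0.2118]
tcp_rot: [-3.138, -0.005, -3.134]
wrist_force: [-0.3, 0.6, -0.8]
width: 1.001
```

```bash
python3 -c "
from h import *
snap('tD')
a=cv2.imread('pics/tC.png')[:300];b=cv2.imread('pics/tD.png')[:300]
cv2.imwrite('pics/tCD.png',np.vstack([a,b]))"
```

```text
tD 3.125 [0.6531 0.3271 0.2118] [-3.138 -0.005 -3.134]
```

View pics/tCD.png

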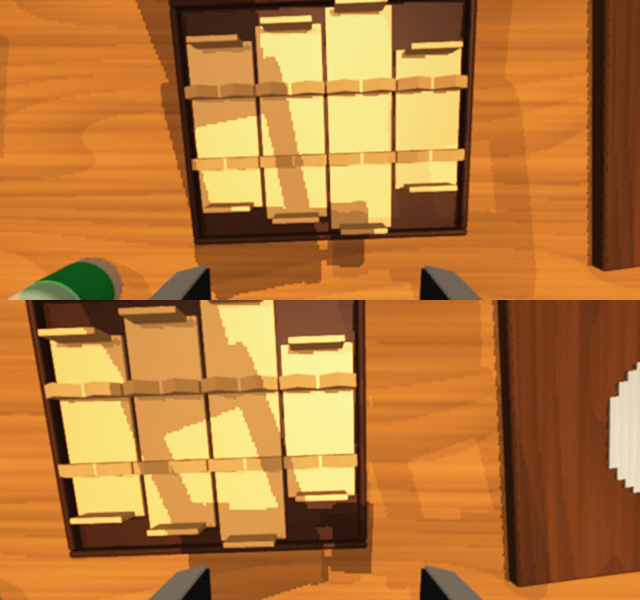

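Top half (tC): the beds from left to right end at stop rows 42–207 (robusto), 22–218 (toro), 5–230 (churchill) and 48–187 (petit). I'll enlarge both views to pick exact points.

```bash
python3 -c "
from h import *
a=cv2.imread('pics/tC.png')[0:245,165:480];b=cv2.imread('pics/tD.png')[0:260,30:375]
f=lambda i:cv2.resize(i,None,fx=2.5,fy=2.4,interpolation=cv2.INTER_CUBIC)
cv2.imwrite('pics/tC2.png',f(a))"
```

```text
(no output)
```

View pics/tC2.png

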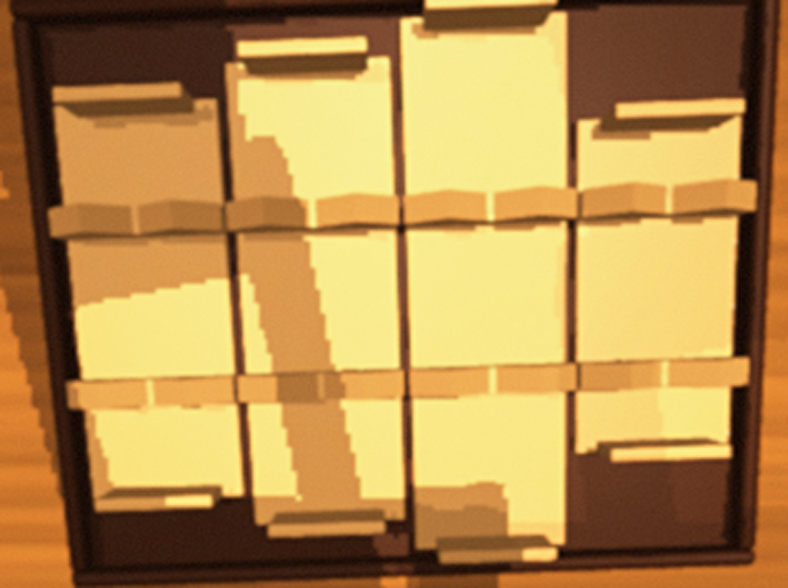

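The crop shows the four beds with bright groove lines at about (137,392/207), (310,212), (491,207), (669,199) on the upper rail and (151,392), (322,386), (493,380), (666,373) on the lower. Next, the second view.

```bash
python3 -c "
from h import *
b=cv2.imread('pics/tD.png')[0:250,35:375]
cv2.imwrite('pics/tD2.png',cv2.resize(b,None,fx=2.3,fy=2.4,interpolation=cv2.INTER_CUBIC))"
```

```text
(no output)
```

View pics/tD2.png

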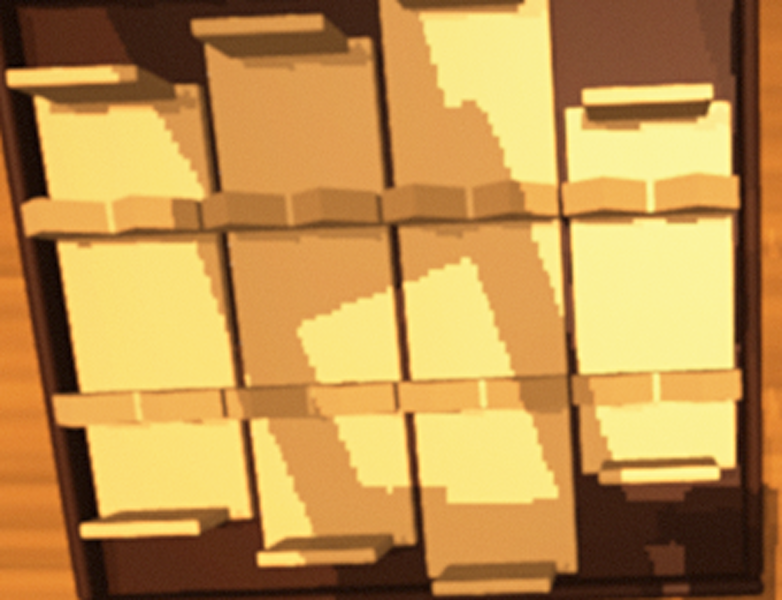

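arm_command(
  steps=[
    {"tx": 0,"ty": -0.02,"tz": 0.03,"turn": -0.01,"claw": 0.4},
    {"tx": -0.005,"ty": -0.055,"tz": 0.01,"turn": -0.02,"claw": 0.575},
    {"tx": -0.005,"ty": -0.055,"tz": 0,"turn": -0.02,"claw": 0.575},
    {"tx": -0.005,"ty": -0.055,"tz": 0,"turn": -0.02,"claw": 0.575},
    {"tx": -0.005,"ty": -0.055,"tz": 0,"turn": -0.02,"claw": 0.575},
    {"tx": -0.005,"ty": -0.055,"tz": 0,"turn": -0.02,"claw": 0.575},
    {"tx": -0.005,"ty": -0.055,"tz": 0,"turn": -0.02,"claw": 0.575},
    {"tx": -0.005,"ty": -0.055,"tz": 0,"turn": -0.02,"claw": 0.575},
    {"tx": -0.005,"ty": -0.055,"tz": 0,"turn": -0.02,"claw": 0.575},
    {"tx": -0.005,"ty": -0.03,"tz": 0,"turn": -0.02,"claw": 0.575},
    {"tx": 0,"ty": 0,"tz": 0,"turn": 0,"claw": 0.575},
    {"tx": 0,"ty": 0,"tz": 0,"turn": 0,"claw": 0.575},
  ],
)

```text
t: 4.68
ee_pos: [0.6007, -0.1919, 0.2681]
tcp_rot: [-3.135, 0.018, 2.935]
wrist_force: [-0.5, 0.4, 0.1]
width: 0.425
```

```bash
python3 -c "
from h import *
snap('rA');print(sense()['width'])"
```

```text
rA 4.675 [ 0.6007 -0.1919  0.2681] [-3.135  0.018  2.935]
0.4229072454723691
```

arm_command(
  steps=[
    {"tx": -0.01,"ty": -0.05,"tz": -0.02,"turn": 0,"claw": 0.575},
    {"tx": -0.01,"ty": -0.05,"tz": -0.02,"turn": 0,"claw": 0.575},
    {"tx": 0,"ty": 0,"tz": 0,"turn": 0,"claw": 0.575},
    {"tx": 0,"ty": 0,"tz": 0,"turn": 0,"claw": 0.575},
  ],
)

```text
t: 5.22
ee_pos: [0.5833, -0.2872, 0.2294]
tcp_rot: [-3.135, 0.022, 2.946]
wrist_force: [0.3, -1.5, 0.3]
width: 0.426
```

```bash
python3 -c "
from h import *
snap('rB')
a=cv2.imread('pics/rA.png')[:300];b=cv2.imread('pics/rB.png')[:300]
cv2.imwrite('pics/rAB.png',np.vstack([a,b]))"
```

```text
rB 5.225 [ 0.5833 -0.2872  0.2294] [-3.135  0.022  2.946]
```

View pics/rAB.png

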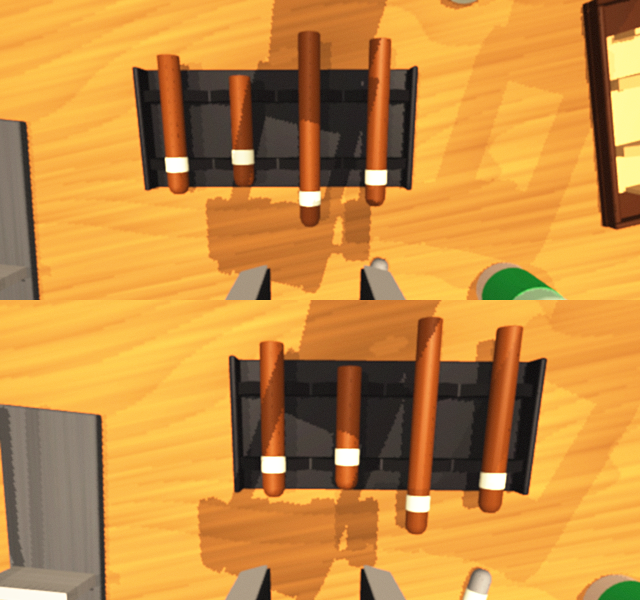

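rAB shows, left to right, robusto (ends 168,56 / 179,192), petit (239,76 / 244,185), churchill (309,32 / 310,225) and toro (380,40 / 375,205). All are brown with white bands at the far (+x) end, in the black rack. The grey slab at left is not meant.

```bash
python3 - <<'E'
from h import *
A,B=mod('rA'),mod('rB')
c={"robusto":[(168,56),(179,192),(270,42),(274,195)],"petit":[(239,76),(244,185),(349,66),(347,188)],
"churchill":[(309,32),(310,225),(430,18),(416,232)],"toro":[(380,40),(375,205),(510,27),(490,211)]}
for n,(a,b,d,e) in c.items():
    t,r=tri([(A,a),(B,d)]);h,q=tri([(A,b),(B,e)]);v=h-t
    print(n,"tail",t.round(4),"head",h.round(4),"mid",((t+h)/2).round(4),"L",np.linalg.norm(v).round(4),"yaw",np.arctan2(v[1],v[0]).round(3),np.round(r+q,4))
    for M,u,w in((A,a,b),(B,d,e)):
        k,l=plane(M,u,.035),plane(M,w,.035);print("   z35",((k+l)/2).round(4),np.linalg.norm(l-k).round(4),np.arctan2(*(l-k)[1::-1]).round(3))
C,D=mod('tC'),mod('tD')
c1=lambda p:(165+p[0]/2.5,p[1]/2.4); d1=lambda p:(35+p[0]/2.3,p[1]/2.4)
ob={"robusto":[(137,220),(151,392),(112,216),(139,407)],"toro":[(310,213),(322,386),(292,208),(312,402)],
"churchill":[(491,207),(493,380),(474,201),(483,394)],"petit":[(669,200),(666,373),(652,194),(656,387)]}
for n,(a,b,d,e) in ob.items():
    t,r=tri([(C,c1(a)),(D,d1(d))]);h,q=tri([(C,c1(b)),(D,d1(e))]);v=h-t
    print(n,"near",t.round(4),"far",h.round(4),"mid",((t+h)/2).round(4),"L",np.linalg.norm(v).round(4),"yaw",np.arctan2(v[1],v[0]).round(3),np.round(r+q,4))
    for M,u,w in((C,c1(a),c1(b)),(D,d1(d),d1(e))):
        k,l=plane(M,u,.028),plane(M,w,.028);print("   z28",((k+l)/2).round(4),np.linalg.norm(l-k).round(4),np.arctan2(*(l-k)[1::-1]).round(3))
E
```

```text
robusto tail [ 0.4447 -0.2983  0.0307] head [ 0.5679 -0.3219  0.0365] mid [ 0.5063 -0.3101  0.0336] L 0.1255 yaw -0.189 [0.0006 0.0006 0.0001 0.0001]
   z35 [ 0.5071 -0.3097  0.035 ] 0.1243 -0.206
   z35 [ 0.5066 -0.31    0.035 ] 0.1256 -0.194
petit tail [ 0.4757 -0.2382  0.0347] head [ 0.5739 -0.2576  0.0384] mid [ 0.5248 -0.2479  0.0365] L 0.1002 yaw -0.195 [0.0003 0.0003 0.     0.    ]
   z35 [ 0.5252 -0.2482  0.035 ] 0.1002 -0.202
   z35 [ 0.525  -0.2478  0.035 ] 0.1009 -0.193
churchill tail [ 0.4523 -0.1676  0.0323] head [ 0.6261 -0.2034  0.0359] mid [ 0.5392 -0.1855  0.0341] L 0.1774 yaw -0.204 [0.0001 0.0001 0.0003 0.0003]
   z35 [ 0.5398 -0.1856  0.035 ] 0.1772 -0.204
   z35 [ 0.5393 -0.1858  0.035 ] 0.1769 -0.199
toro tail [ 0.4724 -0.1069  0.0364] head [ 0.6189 -0.137   0.0379] mid [ 0.5456 -0.1219  0.0371] L 0.1496 yaw -0.202 [0.0004 0.0004 0.0002 0.0002]
   z35 [ 0.5462 -0.1217  0.035 ] 0.1501 -0.201
   z35 [ 0.5456 -0.121   0.035 ] 0.1507 -0.198
robusto near [0.5542 0.137  0.0287] far [0.6183 0.1394 0.0284] mid [0.5862 0.1382 0.0286] L 0.0642 yaw 0.038 [0.0002 0.0002 0.0001 0.0001]
   z28 [0.5863 0.1381 0.028 ] 0.064 0.039
   z28 [0.5862 0.1379 0.028 ] 0.0646 0.04
toro near [0.5505 0.199  0.0225] far [0.6158 0.2034 0.0277] mid [0.5832 0.2012 0.0251] L 0.0657 yaw 0.068 [0.0003 0.0003 0.0004 0.0004]
   z28 [0.5834 0.2013 0.028 ] 0.0642 0.063
   z28 [0.5835 0.2022 0.028 ] 0.0654 0.04
churchill near [0.5479 0.2649 0.0238] far [0.6127 0.2671 0.0291] mid [0.5803 0.266  0.0264] L 0.065 yaw 0.034 [0.0004 0.0004 0.     0.    ]
   z28 [0.5807 0.2658 0.028 ] 0.064 0.043
   z28 [0.5804 0.2663 0.028 ] 0.0648 0.021
petit near [0.5454 0.3286 0.0266] far [0.6095 0.3307 0.031 ] mid [0.5774 0.3297 0.0288] L 0.0643 yaw 0.033 [0.0003 0.0003 0.0001 0.0001]
   z28 [0.5777 0.3299 0.028 ] 0.0637 0.052
   z28 [0.5775 0.3297 0.028 ] 0.0646 0.033
```

The measurements agree with the text: axis heights ≈35 mm, groove bottoms ≈28 mm (seat 42), lengths 125/100/177/150 mm, spacing 64 mm. Rack yaw is −0.20 and tray yaw +0.044. Petit first.

arm_command(
  steps=[
    {"tx": -0.03,"ty": 0.02,"tz": -0.03,"turn": 0,"claw": 0.575},
    {"tx": -0.028,"ty": 0.019,"tz": -0.04,"turn": 0,"claw": 0.575},
    {"tx": 0,"ty": 0,"tz": -0.03,"turn": 0,"claw": 0.575},
    {"tx": 0,"ty": 0,"tz": 0,"turn": 0,"claw": 0.575},
    {"tx": 0,"ty": 0,"tz": 0,"turn": 0,"claw": 0.575},
  ],
)

```text
t: 5.9
ee_pos: [0.5288, -0.2408, 0.1332]
tcp_rot: [-3.132, 0.032, 2.957]
wrist_force: [0.1, -0.2, 1.0]
width: 0.424
```

arm_command(
  steps=[
    {"tx": -0.004,"ty": -0.007,"tz": -0.03,"turn": -0.015,"claw": 0.575},
    {"tx": 0,"ty": 0,"tz": -0.02,"turn": 0,"claw": 0.575},
    {"tx": 0,"ty": 0,"tz": 0,"turn": 0,"claw": 0.575},
    {"tx": 0,"ty": 0,"tz": 0,"turn": 0,"claw": 0.575},
  ],
)

```text
t: 6.4
ee_pos: [0.5327, -0.2512, 0.0917]
tcp_rot: [-3.126, 0.048, 2.944]
wrist_force: [-0.1, 0.4, 0.1]
width: 0.423
```

arm_command(
  steps=[
    {"tx": 0,"ty": 0,"tz": 0,"turn": 0,"claw": 0.575},
    {"tx": 0,"ty": 0,"tz": 0,"turn": 0,"claw": 0.575},
    {"tx": 0,"ty": 0,"tz": 0,"turn": 0,"claw": 0.575},
    {"tx": 0,"ty": 0,"tz": 0,"turn": 0,"claw": 0.575},
  ],
)

```text
t: 6.9
ee_pos: [0.5348, -0.2524, 0.0953]
tcp_rot: [-3.124, 0.053, 2.945]
wrist_force: [0.2, -0.1, 0.4]
width: 0.424
```

arm_command(
  steps=[
    {"tx": -0.008,"ty": 0.003,"tz": -0.005,"turn": 0,"claw": 0.575},
    {"tx": 0,"ty": 0,"tz": -0.005,"turn": 0,"claw": 0.575},
    {"tx": 0,"ty": 0,"tz": -0.005,"turn": 0,"claw": 0.575},
    {"tx": 0,"ty": 0,"tz": -0.005,"turn": 0,"claw": 0.575},
    {"tx": 0,"ty": 0,"tz": 0,"turn": 0,"claw": 0.575},
  ],
)

```text
t: 7.52
ee_pos: [0.5253, -0.2486, 0.0729]
tcp_rot: [-3.125, 0.051, 2.945]
wrist_force: [0.9, 0.2, 1.2]
width: 0.425
```

arm_command(
  steps=[
    {"tx": 0,"ty": 0,"tz": -0.006,"turn": 0,"claw": 0.575},
    {"tx": 0,"ty": 0,"tz": -0.006,"turn": 0,"claw": 0.575},
    {"tx": 0,"ty": 0,"tz": -0.006,"turn": 0,"claw": 0.575},
    {"tx": 0,"ty": 0,"tz": -0.006,"turn": 0,"claw": 0.575},
    {"tx": 0,"ty": 0,"tz": -0.006,"turn": 0,"claw": 0.575},
    {"tx": 0,"ty": 0,"tz": -0.006,"turn": 0,"claw": 0.575},
    {"tx": 0,"ty": 0,"tz": -0.006,"turn": 0,"claw": 0.575},
  ],
)

```text
t: 8.4
ee_pos: [0.5258, -0.2489, 0.0284]
tcp_rot: [-3.124, 0.052, 2.945]
wrist_force: [0.0, 0.6, 0.4]
width: 0.426
```

arm_command(
  steps=[
    {"tx": 0,"ty": 0,"tz": -0.006,"turn": 0,"claw": 0.575},
    {"tx": 0,"ty": 0,"tz": -0.005,"turn": 0,"claw": 0.575},
    {"tx": 0,"ty": 0,"tz": 0,"turn": 0,"claw": 1},
    {"tx": 0,"ty": 0,"tz": 0,"turn": 0,"claw": 1},
    {"tx": 0,"ty": 0,"tz": 0,"turn": 0,"claw": 1},
  ],
  force=15,
)

```text
t: 9.02
ee_pos: [0.5258, -0.249, 0.0164]
tcp_rot: [-3.124, 0.052, 2.945]
wrist_force: [0.8, 0.0, -0.4]
width: 0.202
```

arm_command(
  steps=[
    {"tx": 0,"ty": 0,"tz": 0.005,"turn": 0,"claw": 1},
    {"tx": 0,"ty": 0,"tz": 0.01,"turn": 0,"claw": 1},
    {"tx": 0,"ty": 0,"tz": 0.02,"turn": 0,"claw": 1},
    {"tx": 0,"ty": 0,"tz": 0.02,"turn": 0,"claw": 1},
    {"tx": 0,"ty": 0,"tz": 0.02,"turn": 0,"claw": 1},
    {"tx": 0,"ty": 0,"tz": 0.02,"turn": 0,"claw": 1},
    {"tx": 0,"ty": 0,"tz": 0.01,"turn": 0,"claw": 1},
  ],
)

```text
t: 9.9
ee_pos: [0.5261, -0.2488, 0.1285]
tcp_rot: [-3.124, 0.054, 2.945]
wrist_force: [0.4, -0.2, 0.4]
width: 0.208
```

arm_command(
  steps=[
    {"tx": 0.004,"ty": 0.02,"tz": 0,"turn": 0.016,"claw": 1},
    {"tx": 0.004,"ty": 0.035,"tz": 0,"turn": 0.016,"claw": 1},
    {"tx": 0.004,"ty": 0.035,"tz": 0,"turn": 0.016,"claw": 1},
    {"tx": 0.004,"ty": 0.035,"tz": 0,"turn": 0.016,"claw": 1},
    {"tx": 0.004,"ty": 0.035,"tz": 0,"turn": 0.016,"claw": 1},
    {"tx": 0.004,"ty": 0.035,"tz": 0,"turn": 0.016,"claw": 1},
    {"tx": 0.004,"ty": 0.035,"tz": 0,"turn": 0.016,"claw": 1},
    {"tx": 0.004,"ty": 0.035,"tz": 0,"turn": 0.016,"claw": 1},
    {"tx": 0.004,"ty": 0.035,"tz": 0,"turn": 0.016,"claw": 1},
    {"tx": 0.004,"ty": 0.035,"tz": 0,"turn": 0.016,"claw": 1},
  ],
)

```text
t: 11.15
ee_pos: [0.5581, 0.1077, 0.1207]
tcp_rot: [-3.13, 0.04, 3.115]
wrist_force: [1.0, -1.4, -0.2]
width: 0.208
```

arm_command(
  steps=[
    {"tx": 0.003,"ty": 0.035,"tz": 0.003,"turn": 0.01,"claw": 1},
    {"tx": 0.003,"ty": 0.035,"tz": 0.003,"turn": 0.01,"claw": 1},
    {"tx": 0.003,"ty": 0.035,"tz": 0.003,"turn": 0.01,"claw": 1},
    {"tx": 0.003,"ty": 0.035,"tz": 0.003,"turn": 0.01,"claw": 1},
    {"tx": 0.003,"ty": 0.03,"tz": 0,"turn": 0.01,"claw": 1},
    {"tx": 0.002,"ty": 0.02,"tz": 0,"turn": 0.01,"claw": 1},
    {"tx": 0,"ty": 0.01,"tz": 0,"turn": 0.005,"claw": 1},
    {"tx": 0,"ty": 0.005,"tz": 0,"turn": 0,"claw": 1},
  ],
)

```text
t: 12.15
ee_pos: [0.5628, 0.3281, 0.1239]
tcp_rot: [-3.128, 0.022, -3.088]
wrist_force: [0.0, 0.2, -0.3]
width: 0.208
```

arm_command(
  steps=[
    {"tx": 0.005,"ty": 0,"tz": -0.01,"turn": -0.005,"claw": 1},
    {"tx": 0.005,"ty": 0.001,"tz": -0.01,"turn": -0.004,"claw": 1},
    {"tx": 0.005,"ty": 0,"tz": -0.01,"turn": 0,"claw": 1},
    {"tx": 0,"ty": 0,"tz": -0.01,"turn": 0,"claw": 1},
    {"tx": 0,"ty": 0,"tz": -0.01,"turn": 0,"claw": 1},
    {"tx": 0,"ty": 0,"tz": -0.007,"turn": 0,"claw": 1},
    {"tx": 0,"ty": 0,"tz": -0.005,"turn": 0,"claw": 1},
  ],
)

```text
t: 13.02
ee_pos: [0.5789, 0.3258, 0.0564]
tcp_rot: [-3.126, 0.02, -3.102]
wrist_force: [0.4, -0.8, -0.0]
width: 0.204
```

arm_command(
  steps=[
    {"tx": -0.001,"ty": 0.002,"tz": -0.003,"turn": 0.004,"claw": 1},
    {"tx": 0,"ty": 0.002,"tz": -0.003,"turn": 0,"claw": 1},
    {"tx": 0,"ty": 0,"tz": -0.003,"turn": 0,"claw": 1},
    {"tx": 0,"ty": 0,"tz": -0.002,"turn": 0,"claw": 1},
  ],
)

```text
t: 13.52
ee_pos: [0.578, 0.3307, 0.0454]
tcp_rot: [-3.126, 0.021, -3.097]
wrist_force: [-0.7, -0.5, -0.3]
width: 0.206
```

arm_command(
  steps=[
    {"tx": 0,"ty": -0.001,"tz": -0.004,"turn": 0,"claw": 1},
    {"tx": 0,"ty": 0,"tz": -0.004,"turn": 0,"claw": 1},
    {"tx": 0,"ty": 0,"tz": -0.004,"turn": 0,"claw": 1},
    {"tx": 0,"ty": 0,"tz": -0.003,"turn": 0,"claw": 1},
    {"tx": 0,"ty": 0,"tz": -0.002,"turn": 0,"claw": 1},
  ],
)

```text
t: 14.15
ee_pos: [0.5782, 0.3295, 0.0273]
tcp_rot: [-3.126, 0.021, -3.097]
wrist_force: [-0.2, -0.4, -0.4]
width: 0.203
```

arm_command(
  steps=[
    {"tx": 0,"ty": 0,"tz": -0.002,"turn": 0,"claw": 1},
    {"tx": 0,"ty": 0,"tz": -0.002,"turn": 0,"claw": 1},
  ],
)

```text
t: 14.4
ee_pos: [0.5783, 0.3292, 0.0234]
tcp_rot: [-3.126, 0.021, -3.097]
wrist_force: [-1.9, -2.9, 5.4]
width: 0.21
```

Contact is at the expected height (5 N up). Releasing gently.

arm_command(
  steps=[
    {"tx": 0,"ty": 0,"tz": 0,"turn": 0,"claw": 0.7},
    {"tx": 0,"ty": 0,"tz": 0,"turn": 0,"claw": 0.575},
    {"tx": 0,"ty": 0,"tz": 0.005,"turn": 0,"claw": 0.575},
    {"tx": 0,"ty": 0,"tz": 0.015,"turn": 0,"claw": 0.575},
    {"tx": 0,"ty": 0,"tz": 0.025,"turn": 0,"claw": 0.575},
    {"tx": 0,"ty": 0,"tz": 0.03,"turn": 0,"claw": 0.575},
    {"tx": 0,"ty": 0,"tz": 0.03,"turn": 0,"claw": 0.575},
    {"tx": 0,"ty": 0,"tz": 0.02,"turn": 0,"claw": 0.575},
    {"tx": 0,"ty": 0,"tz": 0.01,"turn": 0,"claw": 0.575},
  ],
)

```text
t: 15.52
ee_pos: [0.5788, 0.3299, 0.1684]
tcp_rot: [-3.128, 0.026, -3.097]
wrist_force: [-0.9, -0.2, -0.2]
width: 0.428
```

```bash
python3 -c "
from h import *
snap('p1')"
```

```text
p1 15.525 [0.5788 0.3299 0.1684] [-3.128  0.026 -3.097]
```

View pics/p1.png

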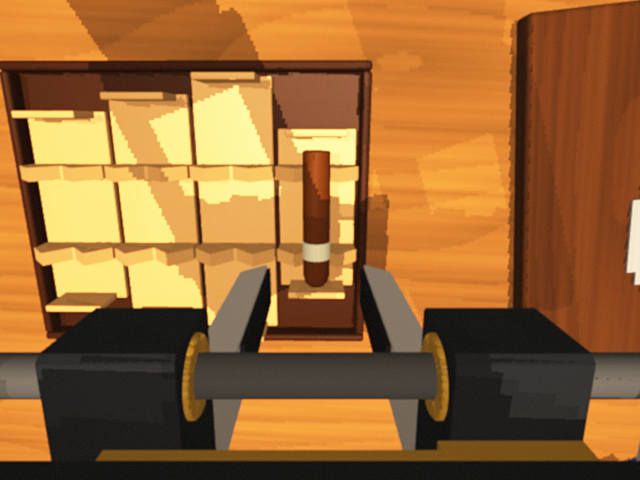

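Petit lies seated between its stops, at (316,151–287). Next is robusto.

arm_command(
  steps=[
    {"tx": -0.002,"ty": -0.02,"tz": 0,"turn": -0.0135,"claw": 0.575},
    {"tx": -0.004,"ty": -0.037,"tz": 0,"turn": -0.0135,"claw": 0.575},
    {"tx": -0.004,"ty": -0.037,"tz": 0,"turn": -0.0135,"claw": 0.575},
    {"tx": -0.004,"ty": -0.037,"tz": 0,"turn": -0.0135,"claw": 0.575},
    {"tx": -0.004,"ty": -0.037,"tz": 0,"turn": -0.0135,"claw": 0.575},
    {"tx": -0.004,"ty": -0.037,"tz": 0,"turn": -0.0135,"claw": 0.575},
    {"tx": -0.004,"ty": -0.037,"tz": 0,"turn": -0.0135,"claw": 0.575},
    {"tx": -0.004,"ty": -0.037,"tz": 0,"turn": -0.0135,"claw": 0.575},
    {"tx": -0.004,"ty": -0.037,"tz": 0,"turn": -0.0135,"claw": 0.575},
    {"tx": -0.004,"ty": -0.037,"tz": 0,"turn": -0.0135,"claw": 0.575},
    {"tx": -0.004,"ty": -0.037,"tz": 0,"turn": -0.0135,"claw": 0.575},
    {"tx": -0.004,"ty": -0.037,"tz": 0,"turn": -0.0135,"claw": 0.575},
    {"tx": -0.004,"ty": -0.037,"tz": 0,"turn": -0.0135,"claw": 0.575},
    {"tx": -0.004,"ty": -0.037,"tz": 0,"turn": -0.0135,"claw": 0.575},
    {"tx": -0.004,"ty": -0.037,"tz": 0,"turn": -0.0135,"claw": 0.575},
    {"tx": -0.004,"ty": -0.037,"tz": 0,"turn": -0.0135,"claw": 0.575},
    {"tx": -0.004,"ty": -0.03,"tz": 0,"turn": -0.0135,"claw": 0.575},
    {"tx": -0.003,"ty": -0.02,"tz": 0,"turn": -0.01,"claw": 0.575},
    {"tx": 0,"ty": -0.01,"tz": 0,"turn": 0,"claw": 0.575},
  ],
)

```text
t: 17.95
ee_pos: [0.4769, -0.3366, 0.1458]
tcp_rot: [-3.128, -0.017, 2.921]
wrist_force: [-0.2, -0.8, 0.2]
width: 0.421
```

arm_command(
  steps=[
    {"tx": 0.01,"ty": 0.009,"tz": -0.015,"turn": 0.01,"claw": 0.575},
    {"tx": 0.01,"ty": 0.009,"tz": -0.015,"turn": 0.01,"claw": 0.575},
    {"tx": 0.008,"ty": 0.007,"tz": -0.015,"turn": 0,"claw": 0.575},
    {"tx": 0.002,"ty": 0.002,"tz": -0.01,"turn": 0,"claw": 0.575},
    {"tx": 0,"ty": 0,"tz": -0.007,"turn": 0,"claw": 0.575},
    {"tx": 0,"ty": 0,"tz": -0.005,"turn": 0,"claw": 0.575},
    {"tx": 0,"ty": 0,"tz": -0.005,"turn": 0,"claw": 0.575},
  ],
)

```text
t: 18.82
ee_pos: [0.509, -0.3032, 0.0673]
tcp_rot: [-3.131, -0.02, 2.947]
wrist_force: [-0.2, -0.9, 0.2]
width: 0.423
```

arm_command(
  steps=[
    {"tx": -0.002,"ty": -0.003,"tz": -0.005,"turn": -0.004,"claw": 0.575},
    {"tx": 0,"ty": -0.003,"tz": -0.005,"turn": 0,"claw": 0.575},
    {"tx": 0,"ty": 0,"tz": -0.005,"turn": 0,"claw": 0.575},
    {"tx": 0,"ty": 0,"tz": -0.003,"turn": 0,"claw": 0.575},
  ],
)

```text
t: 19.32
ee_pos: [0.5068, -0.311, 0.0488]
tcp_rot: [-3.13, -0.019, 2.941]
wrist_force: [0.4, 0.3, 0.8]
width: 0.422
```

arm_command(
  steps=[
    {"tx": 0,"ty": 0.001,"tz": -0.006,"turn": 0,"claw": 0.575},
    {"tx": 0,"ty": 0,"tz": -0.007,"turn": 0,"claw": 0.575},
    {"tx": 0,"ty": 0,"tz": -0.007,"turn": 0,"claw": 0.575},
    {"tx": 0,"ty": 0,"tz": -0.006,"turn": 0,"claw": 0.575},
    {"tx": 0,"ty": 0,"tz": -0.004,"turn": 0,"claw": 0.575},
    {"tx": 0,"ty": 0,"tz": -0.002,"turn": 0,"claw": 0.575},
  ],
)

```text
t: 20.08
ee_pos: [0.5068, -0.3093, 0.0144]
tcp_rot: [-3.13, -0.019, 2.941]
wrist_force: [-0.6, -0.3, 0.7]
width: 0.425
```

Good. Close and lift.

arm_command(
  steps=[
    {"tx": 0,"ty": 0,"tz": 0.001,"turn": 0,"claw": 1},
    {"tx": 0,"ty": 0,"tz": 0,"turn": 0,"claw": 1},
    {"tx": 0,"ty": 0,"tz": 0,"turn": 0,"claw": 1},
    {"tx": 0,"ty": 0,"tz": 0.005,"turn": 0,"claw": 1},
    {"tx": 0,"ty": 0,"tz": 0.01,"turn": 0,"claw": 1},
    {"tx": 0,"ty": 0,"tz": 0.02,"turn": 0,"claw": 1},
    {"tx": 0,"ty": 0,"tz": 0.025,"turn": 0,"claw": 1},
    {"tx": 0,"ty": 0,"tz": 0.025,"turn": 0,"claw": 1},
    {"tx": 0,"ty": 0,"tz": 0.02,"turn": 0,"claw": 1},
    {"tx": 0,"ty": 0,"tz": 0.01,"turn": 0,"claw": 1},
  ],
  force=15,
)

```text
t: 21.32
ee_pos: [0.5069, -0.3089, 0.1374]
tcp_rot: [-3.13, -0.017, 2.941]
wrist_force: [0.1, -0.6, -0.9]
width: 0.208
```

arm_command(
  steps=[
    {"tx": 0.005,"ty": 0.02,"tz": 0,"turn": 0.016,"claw": 1},
    {"tx": 0.006,"ty": 0.036,"tz": 0.001,"turn": 0.017,"claw": 1},
    {"tx": 0.006,"ty": 0.036,"tz": 0.001,"turn": 0.017,"claw": 1},
    {"tx": 0.006,"ty": 0.036,"tz": 0.001,"turn": 0.017,"claw": 1},
    {"tx": 0.006,"ty": 0.036,"tz": 0.001,"turn": 0.017,"claw": 1},
    {"tx": 0.006,"ty": 0.036,"tz": 0.001,"turn": 0.017,"claw": 1},
    {"tx": 0.006,"ty": 0.036,"tz": 0.001,"turn": 0.017,"claw": 1},
    {"tx": 0.006,"ty": 0.036,"tz": 0.001,"turn": 0.017,"claw": 1},
    {"tx": 0.006,"ty": 0.036,"tz": 0.001,"turn": 0.017,"claw": 1},
    {"tx": 0.006,"ty": 0.036,"tz": 0.001,"turn": 0.017,"claw": 1},
    {"tx": 0.006,"ty": 0.036,"tz": 0.001,"turn": 0.017,"claw": 1},
    {"tx": 0.006,"ty": 0.03,"tz": 0,"turn": 0.017,"claw": 1},
    {"tx": 0.006,"ty": 0.02,"tz": 0,"turn": 0.017,"claw": 1},
    {"tx": 0,"ty": 0.01,"tz": 0,"turn": 0,"claw": 1},
  ],
)

```text
t: 23.08
ee_pos: [0.5699, 0.1649, 0.1332]
tcp_rot: [-3.141, -0.045, -3.1]
wrist_force: [0.7, 0.1, -0.8]
width: 0.207
```

arm_command(
  steps=[
    {"tx": 0.006,"ty": -0.01,"tz": -0.015,"turn": 0.001,"claw": 1},
    {"tx": 0.006,"ty": -0.01,"tz": -0.015,"turn": 0.001,"claw": 1},
    {"tx": 0.004,"ty": -0.006,"tz": -0.015,"turn": 0,"claw": 1},
    {"tx": 0,"ty": -0.001,"tz": -0.01,"turn": 0,"claw": 1},
    {"tx": 0,"ty": 0,"tz": -0.007,"turn": 0,"claw": 1},
    {"tx": 0,"ty": 0,"tz": -0.005,"turn": 0,"claw": 1},
  ],
)

```text
t: 23.82
ee_pos: [0.5841, 0.1335, 0.0589]
tcp_rot: [-3.14, -0.05, -3.101]
wrist_force: [0.0, 0.5, 0.6]
width: 0.208
```

arm_command(
  steps=[
    {"tx": 0.001,"ty": 0.002,"tz": -0.004,"turn": 0.004,"claw": 1},
    {"tx": 0,"ty": 0.002,"tz": -0.004,"turn": 0,"claw": 1},
    {"tx": 0,"ty": 0,"tz": -0.004,"turn": 0,"claw": 1},
    {"tx": 0,"ty": 0,"tz": -0.002,"turn": 0,"claw": 1},
  ],
)

```text
t: 24.32
ee_pos: [0.5858, 0.1387, 0.045]
tcp_rot: [-3.14, -0.048, -3.096]
wrist_force: [-0.6, -0.3, -0.4]
width: 0.208
```

arm_command(
  steps=[
    {"tx": 0,"ty": -0.001,"tz": -0.004,"turn": 0,"claw": 1},
    {"tx": 0,"ty": 0,"tz": -0.004,"turn": 0,"claw": 1},
    {"tx": 0,"ty": 0,"tz": -0.004,"turn": 0,"claw": 1},
    {"tx": 0,"ty": 0,"tz": -0.003,"turn": 0,"claw": 1},
    {"tx": 0,"ty": 0,"tz": -0.002,"turn": 0,"claw": 1},
  ],
)

```text
t: 24.95
ee_pos: [0.586, 0.1375, 0.027]
tcp_rot: [-3.14, -0.048, -3.096]
wrist_force: [-0.4, -0.5, -0.6]
width: 0.208
```

arm_command(
  steps=[
    {"tx": 0,"ty": 0,"tz": -0.002,"turn": 0,"claw": 1},
    {"tx": 0,"ty": 0,"tz": -0.001,"turn": 0,"claw": 1},
  ],
)

```text
t: 25.2
ee_pos: [0.586, 0.1375, 0.0238]
tcp_rot: [-3.14, -0.048, -3.096]
wrist_force: [-0.2, -0.2, 0.6]
width: 0.209
```

arm_command(
  steps=[
    {"tx": 0,"ty": 0,"tz": -0.0015,"turn": 0,"claw": 1},
  ],
)

```text
t: 25.32
ee_pos: [0.5862, 0.1371, 0.0226]
tcp_rot: [-3.139, -0.048, -3.096]
wrist_force: [-2.0, -1.9, 3.0]
width: 0.21
```

arm_command(
  steps=[
    {"tx": 0,"ty": 0,"tz": -0.0005,"turn": 0,"claw": 0.7},
    {"tx": 0,"ty": 0,"tz": 0,"turn": 0,"claw": 0.575},
    {"tx": 0,"ty": 0,"tz": 0.005,"turn": 0,"claw": 0.575},
    {"tx": 0,"ty": 0,"tz": 0.015,"turn": 0,"claw": 0.575},
    {"tx": 0,"ty": 0,"tz": 0.025,"turn": 0,"claw": 0.575},
    {"tx": 0,"ty": 0,"tz": 0.03,"turn": 0,"claw": 0.575},
    {"tx": 0,"ty": 0,"tz": 0.03,"turn": 0,"claw": 0.575},
    {"tx": 0,"ty": 0,"tz": 0.01,"turn": 0,"claw": 0.575},
    {"tx": -0.003,"ty": -0.02,"tz": 0,"turn": -0.025,"claw": 0.575},
    {"tx": -0.004,"ty": -0.035,"tz": 0,"turn": -0.032,"claw": 0.575},
    {"tx": -0.004,"ty": -0.035,"tz": 0,"turn": -0.032,"claw": 0.575},
    {"tx": -0.004,"ty": -0.035,"tz": 0,"turn": -0.032,"claw": 0.575},
    {"tx": -0.004,"ty": -0.035,"tz": 0,"turn": -0.032,"claw": 0.575},
    {"tx": -0.004,"ty": -0.035,"tz": 0,"turn": -0.032,"claw": 0.575},
    {"tx": -0.004,"ty": -0.025,"tz": 0,"turn": -0.032,"claw": 0.575},
    {"tx": -0.002,"ty": -0.015,"tz": 0,"turn": -0.02,"claw": 0.575},
    {"tx": 0,"ty": -0.005,"tz": 0,"turn": 0,"claw": 0.575},
  ],
)

```text
t: 27.45
ee_pos: [0.5452, -0.1165, 0.1342]
tcp_rot: [-3.138, -0.063, 2.933]
wrist_force: [-0.6, 0.1, -0.3]
width: 0.422
```

arm_command(
  steps=[
    {"tx": 0,"ty": -0.002,"tz": -0.02,"turn": 0.009,"claw": 0.575},
    {"tx": 0,"ty": -0.002,"tz": -0.02,"turn": 0,"claw": 0.575},
    {"tx": 0,"ty": 0,"tz": -0.015,"turn": 0,"claw": 0.575},
    {"tx": 0,"ty": 0,"tz": -0.01,"turn": 0,"claw": 0.575},
    {"tx": 0,"ty": 0,"tz": -0.005,"turn": 0,"claw": 0.575},
  ],
)

```text
t: 28.08
ee_pos: [0.5455, -0.119, 0.0616]
tcp_rot: [-3.14, -0.063, 2.945]
wrist_force: [-0.8, 0.5, 1.1]
width: 0.426
```

arm_command(
  steps=[
    {"tx": -0.001,"ty": -0.002,"tz": -0.006,"turn": -0.002,"claw": 0.575},
    {"tx": 0,"ty": 0,"tz": -0.006,"turn": 0,"claw": 0.575},
    {"tx": 0,"ty": 0,"tz": -0.007,"turn": 0,"claw": 0.575},
    {"tx": 0,"ty": 0,"tz": -0.007,"turn": 0,"claw": 0.575},
    {"tx": 0,"ty": 0,"tz": -0.006,"turn": 0,"claw": 0.575},
    {"tx": 0,"ty": 0,"tz": -0.004,"turn": 0,"claw": 0.575},
  ],
)

```text
t: 28.82
ee_pos: [0.5455, -0.1213, 0.0244]
tcp_rot: [-3.139, -0.061, 2.943]
wrist_force: [0.2, -0.1, -0.3]
width: 0.423
```

arm_command(
  steps=[
    {"tx": 0,"ty": 0,"tz": -0.005,"turn": 0,"claw": 0.575},
    {"tx": 0,"ty": 0,"tz": -0.002,"turn": 0,"claw": 0.575},
    {"tx": 0,"ty": 0,"tz": 0,"turn": 0,"claw": 1},
    {"tx": 0,"ty": 0,"tz": 0,"turn": 0,"claw": 1},
    {"tx": 0,"ty": 0,"tz": 0,"turn": 0,"claw": 1},
  ],
  force=15,
)

```text
t: 29.45
ee_pos: [0.5466, -0.1225, 0.0186]
tcp_rot: [-3.138, -0.059, 2.943]
wrist_force: [-1.1, 0.1, 0.8]
width: 0.211
```

arm_command(
  steps=[
    {"tx": 0,"ty": 0,"tz": 0.005,"turn": 0,"claw": 1},
    {"tx": 0,"ty": 0,"tz": 0.01,"turn": 0,"claw": 1},
    {"tx": 0,"ty": 0,"tz": 0.02,"turn": 0,"claw": 1},
    {"tx": 0,"ty": 0,"tz": 0.025,"turn": 0,"claw": 1},
    {"tx": 0,"ty": 0,"tz": 0.025,"turn": 0,"claw": 1},
    {"tx": 0,"ty": 0,"tz": 0.02,"turn": 0,"claw": 1},
    {"tx": 0,"ty": 0,"tz": 0.01,"turn": 0,"claw": 1},
    {"tx": 0.004,"ty": 0.02,"tz": 0,"turn": 0.022,"claw": 1},
    {"tx": 0.004,"ty": 0.033,"tz": 0.001,"turn": 0.022,"claw": 1},
    {"tx": 0.004,"ty": 0.033,"tz": 0.001,"turn": 0.022,"claw": 1},
    {"tx": 0.004,"ty": 0.033,"tz": 0.001,"turn": 0.022,"claw": 1},
    {"tx": 0.004,"ty": 0.033,"tz": 0.001,"turn": 0.022,"claw": 1},
    {"tx": 0.004,"ty": 0.033,"tz": 0.001,"turn": 0.022,"claw": 1},
    {"tx": 0.004,"ty": 0.033,"tz": 0.001,"turn": 0.022,"claw": 1},
    {"tx": 0.004,"ty": 0.033,"tz": 0.001,"turn": 0.022,"claw": 1},
    {"tx": 0.004,"ty": 0.025,"tz": 0,"turn": 0.022,"claw": 1},
    {"tx": 0.004,"ty": 0.015,"tz": 0,"turn": 0.022,"claw": 1},
    {"tx": 0,"ty": 0.005,"tz": 0,"turn": 0,"claw": 1},
  ],
)

```text
t: 31.7
ee_pos: [0.577, 0.1964, 0.1365]
tcp_rot: [-3.141, -0.077, -3.1]
wrist_force: [-0.2, -0.3, -0.0]
width: 0.205
```

arm_command(
  steps=[
    {"tx": 0.003,"ty": 0.002,"tz": -0.02,"turn": 0.003,"claw": 1},
    {"tx": 0.003,"ty": 0.002,"tz": -0.02,"turn": 0,"claw": 1},
    {"tx": 0.001,"ty": 0.001,"tz": -0.015,"turn": 0,"claw": 1},
    {"tx": 0,"ty": 0,"tz": -0.01,"turn": 0,"claw": 1},
    {"tx": 0,"ty": 0,"tz": -0.005,"turn": 0,"claw": 1},
  ],
)

```text
t: 32.33
ee_pos: [0.5827, 0.1989, 0.0594]
tcp_rot: [-3.14, -0.082, -3.1]
wrist_force: [-0.3, -1.0, -0.3]
width: 0.208
```

arm_command(
  steps=[
    {"tx": 0.001,"ty": 0.001,"tz": -0.004,"turn": 0.003,"claw": 1},
    {"tx": 0,"ty": 0.001,"tz": -0.004,"turn": 0,"claw": 1},
    {"tx": 0,"ty": 0,"tz": -0.003,"turn": 0,"claw": 1},
  ],
)

```text
t: 32.7
ee_pos: [0.5847, 0.2009, 0.0486]
tcp_rot: [-3.14, -0.08, -3.097]
wrist_force: [-0.4, 0.8, -0.4]
width: 0.206
```

arm_command(
  steps=[
    {"tx": -0.001,"ty": 0.001,"tz": -0.004,"turn": 0.001,"claw": 1},
    {"tx": 0,"ty": 0,"tz": -0.004,"turn": 0,"claw": 1},
    {"tx": 0,"ty": 0,"tz": -0.004,"turn": 0,"claw": 1},
    {"tx": 0,"ty": 0,"tz": -0.004,"turn": 0,"claw": 1},
    {"tx": 0,"ty": 0,"tz": -0.002,"turn": 0,"claw": 1},
  ],
)

```text
t: 33.33
ee_pos: [0.584, 0.2022, 0.03]
tcp_rot: [-3.14, -0.079, -3.096]
wrist_force: [-0.2, -0.4, -0.9]
width: 0.206
```

arm_command(
  steps=[
    {"tx": 0,"ty": 0,"tz": -0.002,"turn": 0,"claw": 1},
    {"tx": 0,"ty": 0,"tz": -0.0015,"turn": 0,"claw": 1},
  ],
)

```text
t: 33.58
ee_pos: [0.5841, 0.2019, 0.0264]
tcp_rot: [-3.14, -0.079, -3.096]
wrist_force: [-1.9, -1.9, 3.9]
width: 0.207
```

arm_command(
  steps=[
    {"tx": 0,"ty": 0,"tz": -0.0008,"turn": 0,"claw": 1},
    {"tx": 0,"ty": 0,"tz": 0,"turn": 0,"claw": 0.7},
    {"tx": 0,"ty": 0,"tz": 0,"turn": 0,"claw": 0.575},
    {"tx": 0,"ty": 0,"tz": 0.005,"turn": 0,"claw": 0.575},
    {"tx": 0,"ty": 0,"tz": 0.015,"turn": 0,"claw": 0.575},
    {"tx": 0,"ty": 0,"tz": 0.025,"turn": 0,"claw": 0.575},
    {"tx": 0,"ty": 0,"tz": 0.03,"turn": 0,"claw": 0.575},
    {"tx": 0,"ty": 0,"tz": 0.03,"turn": 0,"claw": 0.575},
    {"tx": 0,"ty": 0,"tz": 0.01,"turn": 0,"claw": 0.575},
  ],
)

```text
t: 34.7
ee_pos: [0.5844, 0.2024, 0.1479]
tcp_rot: [-3.141, -0.076, -3.095]
wrist_force: [-0.3, 0.1, -0.7]
width: 0.423
```

arm_command(
  steps=[
    {"tx": -0.003,"ty": -0.02,"tz": 0,"turn": -0.02,"claw": 0.575},
    {"tx": -0.003,"ty": -0.036,"tz": 0,"turn": -0.02,"claw": 0.575},
    {"tx": -0.003,"ty": -0.036,"tz": 0,"turn": -0.02,"claw": 0.575},
    {"tx": -0.003,"ty": -0.036,"tz": 0,"turn": -0.02,"claw": 0.575},
    {"tx": -0.003,"ty": -0.036,"tz": 0,"turn": -0.02,"claw": 0.575},
    {"tx": -0.003,"ty": -0.036,"tz": 0,"turn": -0.02,"claw": 0.575},
    {"tx": -0.003,"ty": -0.036,"tz": 0,"turn": -0.02,"claw": 0.575},
    {"tx": -0.003,"ty": -0.036,"tz": 0,"turn": -0.02,"claw": 0.575},
    {"tx": -0.003,"ty": -0.036,"tz": 0,"turn": -0.02,"claw": 0.575},
    {"tx": -0.003,"ty": -0.03,"tz": 0,"turn": -0.02,"claw": 0.575},
    {"tx": -0.003,"ty": -0.02,"tz": 0,"turn": -0.02,"claw": 0.575},
    {"tx": 0,"ty": -0.01,"tz": 0,"turn": -0.01,"claw": 0.575},
    {"tx": 0,"ty": -0.005,"tz": 0,"turn": 0,"claw": 0.575},
  ],
)

```text
t: 36.33
ee_pos: [0.5302, -0.1922, 0.131]
tcp_rot: [-3.14, -0.108, 2.935]
wrist_force: [0.4, 0.3, 0.3]
width: 0.426
```

arm_command(
  steps=[
    {"tx": 0.003,"ty": 0.003,"tz": -0.03,"turn": 0.004,"claw": 0.575},
    {"tx": 0.003,"ty": 0.003,"tz": -0.03,"turn": 0.003,"claw": 0.575},
    {"tx": 0,"ty": 0,"tz": -0.01,"turn": 0,"claw": 0.575},
    {"tx": 0,"ty": 0,"tz": -0.003,"turn": 0,"claw": 0.575},
  ],
)

```text
t: 36.83
ee_pos: [0.5364, -0.1852, 0.0565]
tcp_rot: [-3.14, -0.107, 2.944]
wrist_force: [0.2, 0.6, 0.0]
width: 0.423
```

arm_command(
  steps=[
    {"tx": 0.001,"ty": 0,"tz": -0.006,"turn": -0.002,"claw": 0.575},
    {"tx": 0,"ty": 0,"tz": -0.007,"turn": 0,"claw": 0.575},
    {"tx": 0,"ty": 0,"tz": -0.007,"turn": 0,"claw": 0.575},
    {"tx": 0,"ty": 0,"tz": -0.007,"turn": 0,"claw": 0.575},
    {"tx": 0,"ty": 0,"tz": -0.004,"turn": 0,"claw": 0.575},
  ],
)

```text
t: 37.45
ee_pos: [0.5394, -0.1861, 0.0263]
tcp_rot: [-3.139, -0.102, 2.942]
wrist_force: [-0.1, 0.4, -0.5]
width: 0.424
```

arm_command(
  steps=[
    {"tx": -0.001,"ty": 0,"tz": -0.006,"turn": 0,"claw": 0.575},
    {"tx": -0.001,"ty": 0,"tz": -0.004,"turn": 0,"claw": 0.575},
    {"tx": 0,"ty": 0,"tz": -0.001,"turn": 0,"claw": 1},
    {"tx": 0,"ty": 0,"tz": 0,"turn": 0,"claw": 1},
    {"tx": 0,"ty": 0,"tz": 0,"turn": 0,"claw": 1},
  ],
  force=15,
)

```text
t: 38.08
ee_pos: [0.5371, -0.186, 0.0143]
tcp_rot: [-3.139, -0.102, 2.942]
wrist_force: [-0.4, -0.0, -1.0]
width: 0.206
```

arm_command(
  steps=[
    {"tx": 0,"ty": 0,"tz": 0.005,"turn": 0,"claw": 1},
    {"tx": 0,"ty": 0,"tz": 0.01,"turn": 0,"claw": 1},
    {"tx": 0,"ty": 0,"tz": 0.02,"turn": 0,"claw": 1},
    {"tx": 0,"ty": 0,"tz": 0.025,"turn": 0,"claw": 1},
    {"tx": 0,"ty": 0,"tz": 0.025,"turn": 0,"claw": 1},
    {"tx": 0,"ty": 0,"tz": 0.02,"turn": 0,"claw": 1},
    {"tx": 0,"ty": 0,"tz": 0.01,"turn": 0,"claw": 1},
  ],
)

```text
t: 38.95
ee_pos: [0.5384, -0.1868, 0.1401]
tcp_rot: [-3.137, -0.096, 2.942]
wrist_force: [0.1, 0.6, -0.7]
width: 0.204
```

arm_command(
  steps=[
    {"tx": 0.003,"ty": 0.02,"tz": 0,"turn": 0.017,"claw": 1},
    {"tx": 0.003,"ty": 0.035,"tz": 0.001,"turn": 0.017,"claw": 1},
    {"tx": 0.003,"ty": 0.035,"tz": 0.001,"turn": 0.017,"claw": 1},
    {"tx": 0.003,"ty": 0.035,"tz": 0.001,"turn": 0.017,"claw": 1},
    {"tx": 0.003,"ty": 0.035,"tz": 0.001,"turn": 0.017,"claw": 1},
    {"tx": 0.003,"ty": 0.035,"tz": 0.001,"turn": 0.017,"claw": 1},
    {"tx": 0.003,"ty": 0.035,"tz": 0.001,"turn": 0.017,"claw": 1},
    {"tx": 0.003,"ty": 0.035,"tz": 0.001,"turn": 0.017,"claw": 1},
    {"tx": 0.003,"ty": 0.035,"tz": 0.001,"turn": 0.017,"claw": 1},
    {"tx": 0.003,"ty": 0.035,"tz": 0.001,"turn": 0.017,"claw": 1},
    {"tx": 0.003,"ty": 0.035,"tz": 0.001,"turn": 0.017,"claw": 1},
    {"tx": 0.003,"ty": 0.03,"tz": 0,"turn": 0.017,"claw": 1},
    {"tx": 0.003,"ty": 0.02,"tz": 0,"turn": 0.017,"claw": 1},
    {"tx": 0,"ty": 0.01,"tz": 0,"turn": 0.01,"claw": 1},
  ],
)

```text
t: 40.7
ee_pos: [0.5634, 0.273, 0.14]
tcp_rot: [-3.141, -0.119, -3.087]
wrist_force: [0.1, -0.3, -1.0]
width: 0.207
```

arm_command(
  steps=[
    {"tx": 0.006,"ty": -0.003,"tz": -0.02,"turn": -0.006,"claw": 1},
    {"tx": 0.006,"ty": -0.002,"tz": -0.02,"turn": -0.004,"claw": 1},
    {"tx": 0.003,"ty": -0.001,"tz": -0.015,"turn": 0,"claw": 1},
    {"tx": 0,"ty": 0,"tz": -0.01,"turn": 0,"claw": 1},
    {"tx": 0,"ty": 0,"tz": -0.005,"turn": 0,"claw": 1},
  ],
)

```text
t: 41.32
ee_pos: [0.5782, 0.2631, 0.0628]
tcp_rot: [-3.138, -0.124, -3.102]
wrist_force: [-1.5, 1.1, -0.8]
width: 0.21
```

arm_command(
  steps=[
    {"tx": 0,"ty": 0.002,"tz": -0.004,"turn": 0.005,"claw": 1},
    {"tx": 0,"ty": 0.001,"tz": -0.004,"turn": 0,"claw": 1},
    {"tx": 0,"ty": 0,"tz": -0.004,"turn": 0,"claw": 1},
    {"tx": 0,"ty": 0,"tz": -0.002,"turn": 0,"claw": 1},
  ],
)

```text
t: 41.82
ee_pos: [0.579, 0.2667, 0.0491]
tcp_rot: [-3.139, -0.121, -3.096]
wrist_force: [-0.3, -0.7, -0.4]
width: 0.207
```

arm_command(
  steps=[
    {"tx": -0.001,"ty": -0.001,"tz": -0.004,"turn": -0.001,"claw": 1},
    {"tx": 0,"ty": 0,"tz": -0.004,"turn": 0,"claw": 1},
    {"tx": 0,"ty": 0,"tz": -0.004,"turn": 0,"claw": 1},
    {"tx": 0,"ty": 0,"tz": -0.004,"turn": 0,"claw": 1},
    {"tx": 0,"ty": 0,"tz": -0.003,"turn": 0,"claw": 1},
    {"tx": 0,"ty": 0,"tz": -0.002,"turn": 0,"claw": 1},
  ],
)

```text
t: 42.58
ee_pos: [0.5781, 0.2658, 0.0271]
tcp_rot: [-3.139, -0.121, -3.097]
wrist_force: [-0.6, 0.2, 0.1]
width: 0.206
```

arm_command(
  steps=[
    {"tx": 0,"ty": 0,"tz": -0.002,"turn": 0,"claw": 1},
    {"tx": 0,"ty": 0,"tz": -0.002,"turn": 0,"claw": 1},
  ],
)

```text
t: 42.82
ee_pos: [0.5782, 0.2657, 0.0228]
tcp_rot: [-3.139, -0.121, -3.097]
wrist_force: [-0.9, -0.0, -0.9]
width: 0.208
```

arm_command(
  steps=[
    {"tx": 0,"ty": 0,"tz": -0.0015,"turn": 0,"claw": 1},
    {"tx": 0,"ty": 0,"tz": -0.0005,"turn": 0,"claw": 1},
  ],
)

```text
t: 43.08
ee_pos: [0.5785, 0.2652, 0.0216]
tcp_rot: [-3.138, -0.12, -3.097]
wrist_force: [-0.9, -1.9, 1.3]
width: 0.204
```

arm_command(
  steps=[
    {"tx": 0,"ty": 0,"tz": -0.0008,"turn": 0,"claw": 1},
    {"tx": 0,"ty": 0,"tz": 0,"turn": 0,"claw": 0.7},
    {"tx": 0,"ty": 0,"tz": 0,"turn": 0,"claw": 0.575},
    {"tx": 0,"ty": 0,"tz": 0.005,"turn": 0,"claw": 0.575},
    {"tx": 0,"ty": 0,"tz": 0.015,"turn": 0,"claw": 0.575},
    {"tx": 0,"ty": 0,"tz": 0.025,"turn": 0,"claw": 0.575},
    {"tx": 0,"ty": 0,"tz": 0.03,"turn": 0,"claw": 0.575},
    {"tx": 0.01,"ty": -0.005,"tz": 0.04,"turn": 0,"claw": 0.575},
    {"tx": 0.03,"ty": -0.01,"tz": 0.04,"turn": 0,"claw": 0.575},
    {"tx": 0.03,"ty": -0.01,"tz": 0.04,"turn": 0,"claw": 0.575},
    {"tx": 0.02,"ty": -0.005,"tz": 0.02,"turn": 0,"claw": 0.575},
    {"tx": 0,"ty": 0,"tz": 0,"turn": 0,"claw": 0.575},
  ],
)

```text
t: 44.58
ee_pos: [0.6696, 0.2355, 0.2513]
tcp_rot: [-3.141, -0.113, -3.095]
wrist_force: [0.3, 0.2, 0.2]
width: 0.425
```

```bash
python3 -c "
from h import *
snap('f1');snap('f2','scene');snap('f3','top')
a=cv2.imread('pics/f1.png')[:300];b=cv2.imread('pics/f2.png')[150:450]
cv2.imwrite('pics/fin.png',np.vstack([a,b]))
print([cv2.absdiff(cv2.imread('pics/top0.png'),cv2.imread('pics/f3.png'))[r-12:r+12,c-12:c+12].mean().round(1) for c,r in((318,166),(322,286))])"
```

```text
f1 44.575 [0.6696 0.2355 0.2513] [-3.141 -0.113 -3.095]
f2 44.625 [0.6685 0.2358 0.2503] [-3.141 -0.115 -3.095]
f3 44.675 [0.6672 0.236  0.2486] [-3.14  -0.118 -3.094]
[np.float64(5.6), np.float64(6.6)]
```

View pics/fin.png

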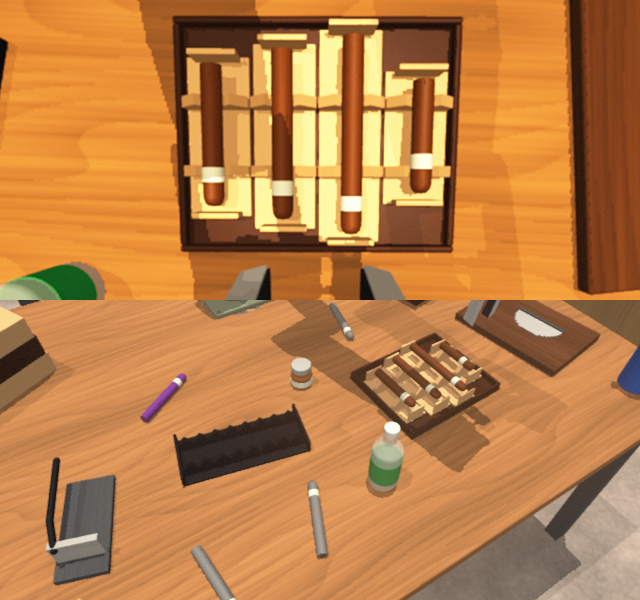

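The final view shows all four cigars in their own beds between the stops: robusto (212, 62–205), toro (282, 48–219), churchill (352, 33–234) and petit (423, 78–193). The bottle and jar stand as before. I'll check the numbers, then hand in.

```bash
python3 - <<'E'
from h import *
M=mod('f1');seat={"robusto":(.5863,.1379),"toro":(.5834,.2018),"churchill":(.5806,.2657),"petit":(.5777,.3297)}
for n,a,b in [("robusto",(209,62),(215,205)),("toro",(282,48),(283,219)),("churchill",(354,33),(350,234)),("petit",(424,78),(420,193))]:
    k,l=plane(M,a,.042),plane(M,b,.042);print(n,"L",np.linalg.norm(l-k).round(4),"yaw",np.arctan2(*(l-k)[1::-1]).round(3),"off mm",(((k+l)/2)[:2]-seat[n]).round(4)*1e3)
hand_in()
E
```

```text
robusto L 0.128 yaw 0.061 off mm [-0.3 -0.4]
toro L 0.1531 yaw 0.044 off mm [0.1 0.1]
churchill L 0.18 yaw 0.037 off mm [ 0.6 -0.4]
petit L 0.103 yaw 0.042 off mm [ 0.6 -0.5]
the job is handed in; nothing more can be done
```

All four cigars are in the beds cut to their lengths. I moved them in the order petit, robusto, toro, churchill, set each down with a light touch of 1–5 N, and handed the job in at about 45 s.

- **Position:** the last wrist picture shows each cigar between its end stops. The measured centres are within 1 mm of the seats, and the measured lengths on the 42 mm plane are within 2 mm of true (103, 128, 153 and 180 mm).
- **Height and level:** I did not triangulate the final heights. That the cigars lie level and fully down rests on the single-view lengths and on contact coming at the expected seat height.
- **Direction:** the groove direction measured about 0.044 rad. Toro, churchill and petit agree within 0.01 rad. Robusto read 0.061, which is one or two pixels of picking error over its length.
- **Bottle and jar:** they look unmoved in the scene camera. The top camera's picture difference around them was small (about 6 grey levels), though not zero.
- **Gripper tilt:** the gripper slowly tilted to about 0.12 rad over the run, and the moves could not correct it. It had no visible effect on the placings.

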